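# Slotted check weight onto the balance carrier

### The arm

A 7-joint arm with a two-finger parallel gripper is mounted at the origin on the work surface. World frame = base frame: x ahead of the robot, y to its left, z up, the work surface at z = 0. Lengths are in m, angles in rad, forces in N, time in s.
With the tool pointing down it reaches from about 0.425 to 0.825 m from the base axis. Payload 3.6 kg.
Tool frame: the origin (TCP) lies midway between the tips of the shut fingers; the grasp point (between the pads) lies 19 mm behind it; z points along the fingers, y is the line along which they close (so a half turn about z gives the same grasp; the last joint's range is limited). The gripper opens to 93 mm and grips with 3 to 60 N. Pads are 15 mm wide; open, the fingers measure 128 mm over their backs; the gripper's body (75 mm by 188 mm) begins 65 mm behind the grasp point.
Start: joints at [-1.26, 0.615, -0.013, 1.423, 0.008, 1.103, -0.04], TCP at [0.215, 0.613, 0.219] pointing down, gripper open.
Joint ranges: [-3.12, 3.12], [-0.3, 2.06], [-1.34, 1.32], [0.26, 2.42], [-1.36, 4.5], [0.01, 1.98], [-2.84, 2.84]. Speed limits (rad/s): [2.79, 2.79, 3.14, 3.14, 3.14, 3.14, 3.14].

### API

Orientations are given as [roll, pitch, yaw] about the fixed x, y, z axes, in that order (R = Rz(yaw) Ry(pitch) Rx(roll)).
In Python, from plant import sense, read_camera, job_done, recognise, regions_of gives the robot as it stands.
- The arm moves only by the tool jog_arm, never from a script. Its argument "targets" is a list of rows, each an object of numbers: "x", "y", "z": the shift along the world's x, y, z in cm; "rx", "ry", "rz": the turn, a rotation vector about the world's x, y, z in degrees; "hand": the finger opening in cm, from 0 to 9.3. A call has 1 to 10 rows; each row shifts and turns the commanded pose from where the row before left it; what a row does not reach is not made up. A row lasts 1/10 s, in which the tool goes at most 50 mm and 8.59 degrees, less where a joint would pass 70% of its speed; a pose out of reach is approached as far as the arm can. A call with a gripper value outside its range is refused whole. The fingers move at their own pace and stop on an object; "force" is the grip in N (left out, the last holds). Time passes only in rows, so rows that do not move let the fingers close. It gives the time, the measured TCP pose, the force, the opening and the grip force at its end, in the units of the state.
- sense(): the state, without advancing time (a new reading comes with each control period).
- read_camera(name): name is "scene" or "top" or "wrist"; returns a dict with "pixels" (400x640x3 uint8, blue, green, red), "fx", "fy", "cx", "cy" (pixels), "R" (3x3) and "t" (3): a world point X has camera coordinates R X + t. Camera axes: x right, y down, z forward; pixel columns grow to the right and rows downward; lengths in m; the calibration is good to about 2 mm. A picture is of the moment at which its call begins. There is no depth.
- job_done(): hands the job in; it is judged then, once.
Trained networks look in a picture, given as the dict that the camera call returned (one of the last four; its "shot" number tells which), for a name from the list of things; names that differ only in an ending like _2 or _b are one class to them, and where a whole thing is asked for, a point or a joint stands for the part that bears it (a point fixed in the world has none). Each returns a list of dicts, best first, with "score" (0 to 1); they miss things now and then, are a little off and sometimes report something else, mostly with a low value. They report only what shows in the picture. A call takes as long as a camera call. They do not tell look-alikes from the thing itself.
- recognise(name, picture): "xyz" ([x, y, z] in m, in world coordinates, good to about 4 mm: the middle of the surface that is visible of it).
- regions_of(name, picture): "pixels" (400x640 bool, what is visible of it).
The state is a dict: "clock": time; "joint_pos": joint angles; "dq": joint speeds; "effort": joint torques, N m; "tool_pos": TCP position; "tool_rot": TCP orientation; "ft_force": force on the tool from outside, world axes, zero at the start; "torque": the same for the moment, N m; "width": finger opening in m; "grasp_force": force on a finger pad.
Only numpy, scipy, OpenCV 4.12 (cv2) and the standard library are available. Lean on these libraries where they do the work, as an engineer would, in place of code of your own. Each camera call takes 0.05 s, during which the arm holds its last target. There are 200 camera calls.

### The job

Check the bench balance: take the large open C-shaped weight by its grip and slide it sideways, gap first, onto the upright rod of the carrier on the balance. Set it down flat on the carrier's disc, without dropping it, with the rod in the middle of the ring, and let go; leave the small C-shaped weight and the closed ring weight where they lie.

Things in the scene. Friction and masses are not known exactly. Their poses are not given: they have to be found in the camera images.
- large_weight: Weight to load: flat steel C on the bench, 8 mm thick, about 200 g, outer diameter 80, hole 38, parallel-sided gap 28 mm wide on its +x side. Origin: ring centre at the underside, z up. Away from the gap, a 14 mm wide arm runs out along -x and carries an upright black grip, 18 mm (x) by 14 mm (y), from 8 to 34 mm above the underside, centred at x = -67 mm, y = 0.
- small_weight: Bystander, leave alone: steel C of the same form but smaller, outer diameter 56 mm, hole 27 mm, gap 20 mm, 90 g. Origin: centre of its ring, at the underside. Same upright grip, centred at x = -55 mm.
- ring_weight: Bystander, leave alone: closed steel ring of the large weight's outer size (80 mm), with no gap, 230 g. Origin: centre of its ring, at the underside. Same upright grip, centred at x = -67 mm.
- carrier_seat (a point): Where the weight's underside rests: on the rod's axis at the top of the carrier's disc, 62 mm above the bench. Disc 90 mm across; upright rod 10 mm thick; round black cap on the rod 48 mm across (wider than any hole), 57 to 69 mm above the disc. The rod is open from every side. All fixed on a white balance, 230 by 190 mm, whose housing top is 20 mm below the disc's top.
Things that resemble listed ones, but are neither listed nor needed, are in the scene too. What is shaped like the large_weight but purple or yellow is not meant.

How it is judged:
By the outcome, as a careful person would: the job done as asked, in the order asked, and still so for the second after the job is handed in, with the robot touching nothing.
It also fails if it takes over 42 s, if anything falls off the work surface, if the arm or the gripper's body presses on something with over 40 N, if the wrist force passes 120 N, or if a joint passes its speed limit or range.

## Working session

There is one attempt and no reset: what is moved stays moved. The work goes in short steps, Python scripts to look and compute and a tool call to move; the robot and the scene stay as the last step left them, time stands still between calls to the robot, and variables do not carry over. Pictures are saved under pics/ and viewed, at most 12 in all, crops included, and the job is handed in when it is done.

Besides the shell and the picture viewer there is one more tool, called by a JSON object that holds its "api" and its "payload", one argument or row to a line. jog_arm: Moves the arm, as the interface text tells. Its arguments: {"type":"object","properties":{"targets":{"type":"array"},"force":{"type":"number"}},"required":["targets"]}

```bash
mkdir -p pics; python3 - <<'E'
from plant import *
import cv2, numpy as np
s=sense();print(s['clock'],s['tool_pos'],s['tool_rot'],s['width'])
P=[]
for n in ("scene","top"):
    p=read_camera(n);cv2.imwrite(f"pics/{n}.png",p["pixels"])
    print(n,p["fx"],p["cx"],p["cy"],np.round(p["R"],3).tolist(),np.round(p["t"],3).tolist())
    for o in ("large_weight","small_weight","ring_weight","carrier_seat"):
        for d in recognise(o,p):
            X=np.array(d["xyz"]);c=p["R"]@X+p["t"]
            print(o,round(d["score"],2),X.round(3),(c[0]/c[2]*p["fx"]+p["cx"]).round(),(c[1]/c[2]*p["fy"]+p["cy"]).round())
E
```

```text
0.0 [0.21513255 0.61253398 0.21750371] [-3.13906982e+00  3.79297956e-05  2.80393668e+00] 0.09284379857033084
scene 392.582094003681 322.0231253173636 199.98182775049494 [[-0.375, 0.927, 0.002], [0.744, 0.303, -0.595], [-0.552, -0.222, -0.804]] [0.223, -0.359, 1.336]
large_weight 0.8 [ 0.526 -0.171  0.01 ] 274.0 191.0
large_weight 0.73 [ 0.396 -0.206  0.007] 283.0 155.0
large_weight 0.66 [0.715 0.015 0.007] 309.0 273.0
small_weight 0.64 [ 0.549 -0.329  0.012] 219.0 179.0
ring_weight 0.86 [ 0.564 -0.014  0.006] 322.0 220.0
carrier_seat 0.73 [0.642 0.261 0.043] 421.0 276.0
top 480.5381711701887 312.8280512059519 206.24808526802727 [[-0.005, -1.0, -0.003], [-0.979, 0.005, -0.202], [0.202, 0.002, -0.979]] [0.003, 0.54, 0.922]
large_weight 0.96 [0.718 0.018 0.008] 305.0 131.0
large_weight 0.75 [ 0.386 -0.209  0.008] 415.0 283.0
large_weight 0.52 [ 0.545 -0.332  0.008] 469.0 207.0
large_weight 0.36 [0.603 0.254 0.043] 191.0 178.0
ring_weight 0.93 [ 0.554 -0.02   0.009] 322.0 204.0
carrier_seat 0.66 [0.604 0.252 0.043] 192.0 178.0
```

View pics/scene.png

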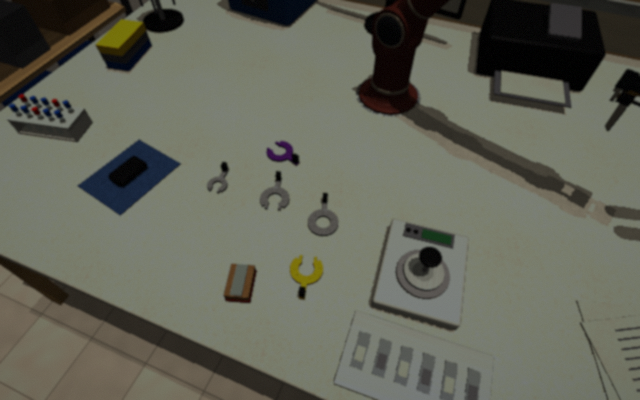

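View pics/top.png

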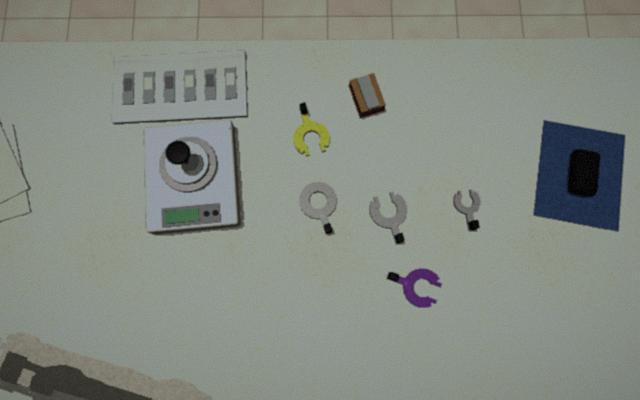

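The scene holds these C-shaped candidates (top picture pixels):
- grey C at (388,211), with its grip at (399,239)
- small grey C at (467,203)
- yellow C at (311,135)
- purple C at (420,288)
- closed grey ring at (318,200)

The grey C at (388,211) fits: it is steel, has a gap, and is the size of the closed ring. The carrier's cap is at (178,152) and its disc at (188,164). I'll confirm in an enlarged crop.

```bash
python3 - <<'E'
import cv2,numpy as np
t=cv2.imread("pics/top.png");s=cv2.imread("pics/scene.png")
a=cv2.resize(t[180:255,355:430],(400,400),interpolation=cv2.INTER_CUBIC)
b=cv2.resize(t[120:195,150:225],(400,400),interpolation=cv2.INTER_CUBIC)
cv2.imwrite("pics/crop1.png",np.hstack([a,b]))
E
```

```text
(no output)
```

View pics/crop1.png

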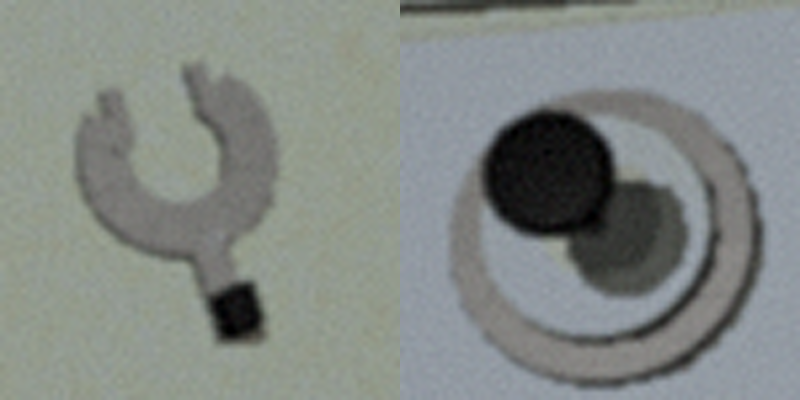

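The left crop shows the grey steel C: ring at about (388,211), gap up and slightly left, black grip at (399.6,238). This is the one meant. The right crop shows the black cap at (178,152) above the white disc at (187,162). I'll fit the poses now.

```bash
cat > h.py <<'E'
import numpy as np,cv2
from scipy.optimize import minimize
def proj(p,X):
    c=X@np.asarray(p["R"]).T+np.asarray(p["t"]);return c[:,:2]/c[:,2:]*[p["fx"],p["fy"]]+[p["cx"],p["cy"]]
S=8
def fill(m,pts,v=1): cv2.fillPoly(m,[np.round(pts*16).astype(np.int32)],v,shift=4)
def C(ro=.04,ri=.019,g=.014):
    a=np.arcsin(g/ro);b=np.arcsin(g/ri);t=np.linspace(a,2*np.pi-a,80);u=np.linspace(2*np.pi-b,b,60)
    return np.vstack([np.c_[ro*np.cos(t),ro*np.sin(t)],np.c_[ri*np.cos(u),ri*np.sin(u)]])
def place(xy,z,q): 
    c,s=np.cos(q[2]),np.sin(q[2]);return np.c_[xy@[[c,s],[-s,c]]+q[:2],np.full(len(xy),z)]
def box(x0,x1,w): return np.array([[x0,-w],[x1,-w],[x1,w],[x0,w]])
def hull(m,p,xy,z0,z1,q): fill(m,cv2.convexHull(proj(p,np.vstack([place(xy,z0,q),place(xy,z1,q)])).astype(np.float32))[:,0])
def render(p,q,off,size,z=0):
    k=dict(p);k["fx"]=p["fx"]*4;k["fy"]=p["fy"]*4;k["cx"]=(p["cx"]-off[0])*4+1.5;k["cy"]=(p["cy"]-off[1])*4+1.5
    m=np.zeros((size[1]*4,size[0]*4),np.uint8)
    for h in (0,.004,.008): fill(m,proj(k,place(C(),z+h,q)))
    hull(m,k,box(-.076,-.03,.007),z,z+.008,q); b=np.zeros_like(m)
    hull(b,k,box(-.076,-.058,.007),z+.008,z+.034,q); m|=b
    f=lambda a:cv2.resize(a.astype(np.float32),tuple(size),interpolation=cv2.INTER_AREA)
    return f(m),f(b)
def fit(pics,q0,z=0):
    data=[]
    for p in pics:
        uv=proj(p,np.array([[q0[0]-.03*np.cos(q0[2]),q0[1]-.03*np.sin(q0[2]),.01+z]]))[0]
        w=int(.085*p["fx"]/( (np.asarray(p["R"])@[q0[0],q0[1],z]+p["t"])[2]));o=(uv-w).astype(int)
        im=p["pixels"][o[1]:o[1]+2*w,o[0]:o[0]+2*w].astype(np.float32)
        data.append((p,o,im))
    def cost(d):
        q=np.array(q0)+np.array(d)*[.01,.01,.1];e=0
        for p,o,im in data:
            m,b=render(p,q,o,(im.shape[1],im.shape[0]),z)
            A=np.c_[(1-m).ravel(),(m-b).ravel(),b.ravel()];Y=im.reshape(-1,3)
            x=np.linalg.lstsq(A,Y,rcond=None)[0];e+=((A@x-Y)**2).mean()/Y.var()
        return e
    r=min((minimize(cost,s,method="Nelder-Mead",options=dict(initial_simplex=np.array(s)+np.array([[0,0,0],[.5,0,0],[0,.5,0],[0,0,1]]),maxiter=150)) for s in ([0,0,0],[.3,-.3,-1])),key=lambda r:r.fun)
    return np.array(q0)+r.x*[.01,.01,.1],r.fun
def ray(p,uv,z):
    R=np.asarray(p["R"]);c=-R.T@p["t"];d=R.T@[(uv[0]-p["cx"])/p["fx"],(uv[1]-p["cy"])/p["fy"],1];return c+d*(z-c[2])/d[2]
def capfit(pics,x0):
    th=np.linspace(0,6.28,40);xy=.024*np.c_[np.cos(th),np.sin(th)];out=[]
    for p in pics:
        def cost(d):
            q=[d[0],d[1],0];m=np.zeros((400,640),np.uint8);hull(m,p,xy,.119,.131,q);return ((m>0)!=(black>0)).sum()
        uv=proj(p,np.array([[*x0,.125]]))[0].astype(int);g=p["pixels"].max(2);black=np.zeros((400,640),np.uint8)
        w=30;sl=np.s_[uv[1]-w:uv[1]+w,uv[0]-w:uv[0]+w]
        n,l,st,ce=cv2.connectedComponentsWithStats((g[sl]<60).astype(np.uint8));i=1+st[1:,4].argmax();black[sl]=l==i
        r=minimize(cost,x0,method="Nelder-Mead",options=dict(initial_simplex=np.array([x0,[x0[0]+.006,x0[1]],[x0[0],x0[1]+.006]])));out.append((r.x.round(4),r.fun,st[i,4]))
    return out
E
python3 - <<'E'
from plant import *
from h import *
P=[read_camera(n) for n in("top","scene")]
r=ray(P[0],(387.8,211),.008);g=ray(P[0],(399.6,238.3),.034);c=ray(P[0],(177.8,152.4),.131);d=ray(P[0],(187.1,162.2),.062)
print(r,g,c,d)
q0=[r[0],r[1],np.arctan2(r[1]-g[1],r[0]-g[0])]
print(q0)
for s in (P,P[:1],P[1:]): print(fit(s,q0))
print(capfit(P,[c[0],c[1]]))
E
```

```text
[ 0.53830328 -0.15924064  0.008     ] [ 0.4760829 -0.1772591  0.034    ] [0.63098318 0.25870313 0.131     ] [0.63237818 0.25878931 0.062     ]
[np.float64(0.5383032827445077), np.float64(-0.15924063807876943), np.float64(0.2818800623185502)]
(array([ 0.54278468, -0.15939464,  0.28308405]), np.float64(0.7334426045417786))
(array([ 0.54203418, -0.1592935 ,  0.28695526]), np.float64(0.07793476432561874))
(array([ 0.54719502, -0.15910039,  0.28809902]), np.float64(0.6123021245002747))
[(array([0.631 , 0.2579]), np.float64(199.0), np.int32(611)), (array([0.6421, 0.2598]), np.float64(193.0), np.int32(567))]
```

{"api": "jog_arm", "payload": {
  "targets": [
    {"x": 2.8, "y": -3, "rz": -6},
    {"x": 2.8, "y": -3, "rz": -6},
    {"x": 2.8, "y": -3, "rz": -6},
    {"x": 2.8, "y": -3, "rz": -6},
    {"x": 2.8, "y": -3, "rz": -6},
    {"x": 2.8, "y": -3, "rz": -6},
    {"x": 2.8, "y": -3, "rz": -6},
    {"x": 2.8, "y": -3, "rz": -6},
    {"x": 2.8, "y": -3, "rz": -6},
    {"x": 2.8, "y": -3, "rz": -6}
  ]
}}

```text
invalid input at $.targets[0]: expected keys x, y, z, rx, ry, rz, hand
```

```bash
python3 - <<'E'
from plant import *
import cv2,numpy as np
s=sense();print(s['clock'],s['tool_pos'],s['tool_rot'],s['joint_pos'])
p=read_camera("wrist");cv2.imwrite("pics/w1.png",p["pixels"])
print(-p["R"].T@p["t"])
np.savez("w1.npz",**{k:p[k] for k in("pixels","fx","fy","cx","cy","R","t")})
E
```

```text
0.6 [0.21536332 0.61324843 0.21865657] [-3.14156878e+00 -5.72115273e-05  2.80384822e+00] [-1.25950701  0.61486016 -0.01262242  1.42342847  0.00809089  1.10337648
 -0.04041183]
[0.15002133 0.63647915 0.38448445]
```

View pics/w1.png

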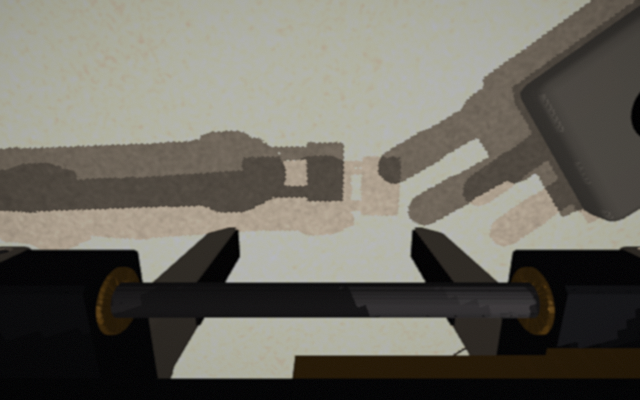

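The wrist camera looks past the fingers at rows above 230 on the tool's +x side and sees only bench here. The move was refused because every key has to be given, so I'm repeating it.

{"api": "jog_arm", "payload": {
  "targets": [
    {"x": 2.8, "y": -3, "z": 0, "rx": 0, "ry": 0, "rz": -6, "hand": 9.3},
    {"x": 2.8, "y": -3, "z": 0, "rx": 0, "ry": 0, "rz": -6, "hand": 9.3},
    {"x": 2.8, "y": -3, "z": 0, "rx": 0, "ry": 0, "rz": -6, "hand": 9.3},
    {"x": 2.8, "y": -3, "z": 0, "rx": 0, "ry": 0, "rz": -6, "hand": 9.3},
    {"x": 2.8, "y": -3, "z": 0, "rx": 0, "ry": 0, "rz": -6, "hand": 9.3},
    {"x": 2.8, "y": -3, "z": 0, "rx": 0, "ry": 0, "rz": -6, "hand": 9.3},
    {"x": 2.8, "y": -3, "z": 0, "rx": 0, "ry": 0, "rz": -6, "hand": 9.3},
    {"x": 2.8, "y": -3, "z": 0, "rx": 0, "ry": 0, "rz": -6, "hand": 9.3},
    {"x": 2.8, "y": -3, "z": 0, "rx": 0, "ry": 0, "rz": -6, "hand": 9.3},
    {"x": 0, "y": -2, "z": 0, "rx": 0, "ry": 0, "rz": -6, "hand": 9.3}
  ]
}}

```text
clock: 1.65
tool_pos: [0.4719, 0.319, 0.219]
tool_rot: [3.138, 0.002, 1.745]
ft_force: [0.5, -0.6, -0.2]
width: 0.0932
grasp_force: 0.0
```

```bash
python3 - <<'E'
from plant import *
import cv2,numpy as np
s=sense();print(s['clock'],s['tool_pos'],s['tool_rot'],s['joint_pos'])
p=read_camera("wrist");cv2.imwrite("pics/w2.png",p["pixels"])
print(p["R"]@[.631,.259,.131]+p["t"],p["fx"])
np.savez("w2.npz",**{k:p[k] for k in("pixels","fx","fy","cx","cy","R","t")})
E
```

```text
1.65 [0.47192979 0.31904771 0.21903027] [3.13765084e+00 2.24924879e-03 1.74529783e+00] [-0.82520364  0.49880944  0.29454622  1.67164177 -0.16230224  0.99266617
 -0.30148403]
[0.14551412 0.08708344 0.28575401] 328.74542623872463
```

{"api": "jog_arm", "payload": {
  "targets": [
    {"x": 0, "y": -3.6, "z": 0, "rx": 0, "ry": 0, "rz": -6, "hand": 9.3},
    {"x": 0, "y": -3.6, "z": 0, "rx": 0, "ry": 0, "rz": -6, "hand": 9.3},
    {"x": 0, "y": -3.6, "z": 0, "rx": 0, "ry": 0, "rz": -6, "hand": 9.3},
    {"x": 0, "y": -3.6, "z": 0, "rx": 0, "ry": 0, "rz": -6, "hand": 9.3},
    {"x": 0, "y": -3.6, "z": 0, "rx": 0, "ry": 0, "rz": -6, "hand": 9.3},
    {"x": 0, "y": -3.6, "z": 0, "rx": 0, "ry": 0, "rz": -6, "hand": 9.3},
    {"x": 0, "y": -3.6, "z": 0, "rx": 0, "ry": 0, "rz": -6, "hand": 9.3},
    {"x": 0, "y": -3.6, "z": 0, "rx": 0, "ry": 0, "rz": -6, "hand": 9.3},
    {"x": 0, "y": -3.6, "z": 0, "rx": 0, "ry": 0, "rz": -6, "hand": 9.3},
    {"x": 0, "y": -3.6, "z": 0, "rx": 0, "ry": 0, "rz": -6, "hand": 9.3}
  ]
}}

```text
clock: 2.7
tool_pos: [0.4677, -0.0367, 0.2189]
tool_rot: [-3.141, -0.001, 0.709]
ft_force: [-0.1, -0.5, 0.2]
width: 0.0934
grasp_force: 0.0
```

{"api": "jog_arm", "payload": {
  "targets": [
    {"x": 0, "y": -3.5, "z": -1.5, "rx": 0, "ry": 0, "rz": -6, "hand": 9.3},
    {"x": 0, "y": -3.5, "z": -1.5, "rx": 0, "ry": 0, "rz": -6, "hand": 9.3},
    {"x": 0, "y": -3.5, "z": -1.5, "rx": 0, "ry": 0, "rz": -6, "hand": 9.3},
    {"x": 0, "y": -3, "z": -1.5, "rx": 0, "ry": 0, "rz": -6, "hand": 9.3},
    {"x": 0, "y": 0, "z": 0, "rx": 0, "ry": 0, "rz": 0, "hand": 9.3}
  ]
}}

```text
clock: 3.2
tool_pos: [0.4664, -0.1751, 0.1575]
tool_rot: [3.14, 0.003, 0.285]
ft_force: [0.3, 0.3, 0.2]
width: 0.0928
grasp_force: 0.0
```

```bash
python3 - <<'E'
from plant import *
from h import *
p=read_camera("wrist");s=sense();print(s['clock'],s['tool_pos'],s['tool_rot'],s['joint_pos'])
cv2.imwrite("pics/w3.png",p["pixels"])
print(proj(p,np.array([[.542,-.159,.008],[.4777,-.178,.034]])),fit([p],[.542,-.159,.287]))
E
```

```text
3.25 [ 0.46711045 -0.17250898  0.15798873] [-3.14113281e+00  1.46390882e-03  2.90025655e-01] [-0.14282009  0.53705182  0.67916438  1.94470329 -0.45498243  0.81810137
 -0.49394489]
[[331.04050989 101.52314046]
 [331.37681931 178.59612293]] (array([ 0.54422497, -0.15870165,  0.30470728]), np.float64(0.8276169896125793))
```

View pics/w3.png

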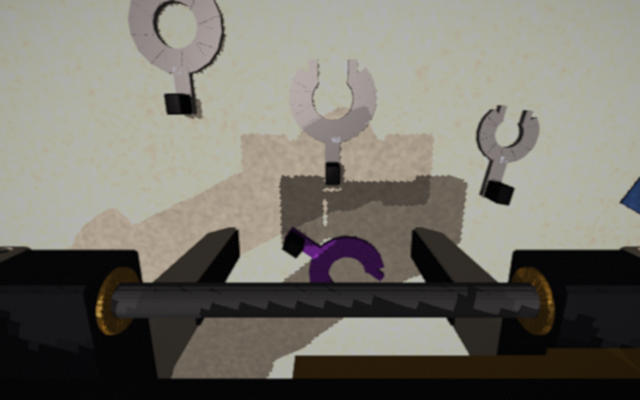

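The wrist view shows the large steel C at (333,99) with its grip at (333,172). That matches the predicted (331,101) and (331,178) to about 2 mm. The ring weight is at (177,25), the small C at (508,130) and the purple C below. I'm descending now.

{"api": "jog_arm", "payload": {
  "targets": [
    {"x": 1.1, "y": -0.5, "z": -4, "rx": 0, "ry": 0, "rz": 0, "hand": 5},
    {"x": 0, "y": 0, "z": -4, "rx": 0, "ry": 0, "rz": 0, "hand": 5},
    {"x": 0, "y": 0, "z": -3, "rx": 0, "ry": 0, "rz": 0, "hand": 5},
    {"x": 0, "y": 0, "z": -1, "rx": 0, "ry": 0, "rz": 0, "hand": 5},
    {"x": 0, "y": 0, "z": 0, "rx": 0, "ry": 0, "rz": 0, "hand": 5},
    {"x": 0, "y": 0, "z": 0, "rx": 0, "ry": 0, "rz": 0, "hand": 5}
  ]
}}

```text
clock: 3.85
tool_pos: [0.4797, -0.1764, 0.0399]
tool_rot: [3.141, -0.002, 0.292]
ft_force: [-0.1, 0.7, -0.8]
width: 0.0513
grasp_force: 0.0
```

```bash
python3 - <<'E'
from plant import *
from h import *
p=read_camera("wrist");s=sense();print(s['clock'],s['tool_pos'],s['tool_rot'],s['joint_pos'],s['width'],s['ft_force'])
cv2.imwrite("pics/w4.png",p["pixels"])
print(proj(p,np.array([[.542,-.159,.008],[.478,-.178,.034],s['tool_pos']])))
E
```

```text
3.9 [ 0.47982232 -0.17674213  0.04024836] [ 3.13998802e+00 -2.93097368e-03  2.91927026e-01] [-0.01491332  0.71980615  0.5055166   2.01070716 -0.63754779  0.5671585
 -0.34208588] 0.05076744882207992 [ 0.69640156 -0.23307003 -0.01897384]
[[327.1190233  119.54638272]
 [326.77268139 242.86161976]
 [325.59625324 243.73131335]]
```

View pics/w4.png

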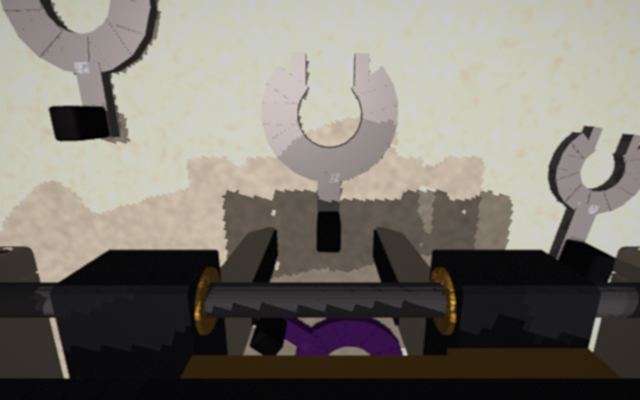

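The grip at (328,230) is centred between the fingers. The ring centre is at (329.5,115). Next I descend and close.

{"api": "jog_arm", "payload": {
  "targets": [
    {"x": 0, "y": -0.2, "z": -2, "rx": 0, "ry": 0, "rz": 0, "hand": 5},
    {"x": 0, "y": 0, "z": -1.5, "rx": 0, "ry": 0, "rz": 0, "hand": 5},
    {"x": 0, "y": 0, "z": 0, "rx": 0, "ry": 0, "rz": 0, "hand": 3},
    {"x": 0, "y": 0, "z": 0, "rx": 0, "ry": 0, "rz": 0, "hand": 1},
    {"x": 0, "y": 0, "z": 0, "rx": 0, "ry": 0, "rz": 0, "hand": 0},
    {"x": 0, "y": 0, "z": 0, "rx": 0, "ry": 0, "rz": 0, "hand": 0},
    {"x": 0, "y": 0, "z": 0, "rx": 0, "ry": 0, "rz": 0, "hand": 0}
  ],
  "force": 60
}}

```text
clock: 4.6
tool_pos: [0.4788, -0.1788, 0.0043]
tool_rot: [3.141, -0.001, 0.291]
ft_force: [1.1, -0.7, 0.1]
width: 0.0147
grasp_force: 0.0
```

{"api": "jog_arm", "payload": {
  "targets": [
    {"x": 0, "y": 0, "z": 0, "rx": 0, "ry": 0, "rz": 0, "hand": 0},
    {"x": 0, "y": 0, "z": 0, "rx": 0, "ry": 0, "rz": 0, "hand": 0},
    {"x": 0, "y": 0, "z": 0, "rx": 0, "ry": 0, "rz": 0, "hand": 0}
  ],
  "force": 60
}}

```text
clock: 4.9
tool_pos: [0.4788, -0.1789, 0.0042]
tool_rot: [3.141, -0.001, 0.29]
ft_force: [-0.9, 0.3, 6.4]
width: 0.0138
grasp_force: 60.0
```

{"api": "jog_arm", "payload": {
  "targets": [
    {"x": 0, "y": 0, "z": 1, "rx": 0, "ry": 0, "rz": 0, "hand": 0},
    {"x": 0, "y": 0, "z": 2, "rx": 0, "ry": 0, "rz": 0, "hand": 0},
    {"x": 0, "y": 0, "z": 3, "rx": 0, "ry": 0, "rz": 0, "hand": 0},
    {"x": 0, "y": 0, "z": 2, "rx": 0, "ry": 0, "rz": 0, "hand": 0},
    {"x": 0, "y": 0, "z": 1, "rx": 0, "ry": 0, "rz": 0, "hand": 0},
    {"x": 0, "y": 0, "z": 0, "rx": 0, "ry": 0, "rz": 0, "hand": 0}
  ]
}}

```text
clock: 5.5
tool_pos: [0.4787, -0.1788, 0.0945]
tool_rot: [3.141, -0.001, 0.291]
ft_force: [0.3, -0.1, -2.4]
width: 0.0134
grasp_force: 60.0
```

{"api": "jog_arm", "payload": {
  "targets": [
    {"x": 0, "y": 2, "z": 0, "rx": 0, "ry": 0, "rz": 0, "hand": 0},
    {"x": 0, "y": 4, "z": 0, "rx": 0, "ry": 0, "rz": 0, "hand": 0},
    {"x": 0, "y": 4, "z": 0, "rx": 0, "ry": 0, "rz": 0, "hand": 0},
    {"x": 0, "y": 4, "z": 0, "rx": 0, "ry": 0, "rz": 0, "hand": 0},
    {"x": 0, "y": 4, "z": 0, "rx": 0, "ry": 0, "rz": 0, "hand": 0},
    {"x": 0, "y": 4, "z": 0, "rx": 0, "ry": 0, "rz": 0, "hand": 0},
    {"x": 0, "y": 4, "z": 0, "rx": 0, "ry": 0, "rz": 0, "hand": 0},
    {"x": 0, "y": 4, "z": 0, "rx": 0, "ry": 0, "rz": 0, "hand": 0},
    {"x": 0, "y": 4, "z": 0, "rx": 0, "ry": 0, "rz": 0, "hand": 0},
    {"x": 0, "y": 3, "z": 0, "rx": 0, "ry": 0, "rz": 0, "hand": 0}
  ]
}}

```text
clock: 6.5
tool_pos: [0.4765, 0.1944, 0.0919]
tool_rot: [-3.14, 0.004, 0.294]
ft_force: [-0.7, 0.0, -3.2]
width: 0.0137
grasp_force: 60.0
```

{"api": "jog_arm", "payload": {
  "targets": [
    {"x": 0, "y": 2, "z": 0, "rx": 0, "ry": 0, "rz": 0, "hand": 0},
    {"x": 0, "y": 0, "z": 0, "rx": 0, "ry": 0, "rz": 0, "hand": 0},
    {"x": 0, "y": 0, "z": 0, "rx": 0, "ry": 0, "rz": 0, "hand": 0}
  ]
}}

```text
clock: 6.8
tool_pos: [0.4773, 0.2106, 0.0925]
tool_rot: [3.141, 0.003, 0.291]
ft_force: [0.2, -0.9, -2.7]
width: 0.0137
grasp_force: 60.0
```

```bash
python3 - <<'E'
from plant import *
from h import *
p=read_camera("wrist");s=sense();print(s['clock'],s['tool_pos'],s['tool_rot'],s['joint_pos'],s['width'],s['grasp_force'],s['ft_force'],s['torque'])
t=read_camera("top")
q=s['tool_pos']+np.array([.067*np.cos(s['tool_rot'][2]),.067*np.sin(s['tool_rot'][2]),0])
pts=np.array([[*q[:2],s['tool_pos'][2]+.004],[.632,.259,.131],[.632,.259,.062]]);print(proj(p,pts).round(1),proj(t,pts).round(1))
import pickle;pickle.dump((p,t,s),open("pre.pkl","wb"))
a=p["pixels"];b=cv2.resize(t["pixels"][110:230,140:290],None,fx=4,fy=4,interpolation=cv2.INTER_CUBIC)
cv2.imwrite("pics/w5.png",a);cv2.imwrite("pics/t5.png",b)
E
```

```text
6.85 [0.47773675 0.20964387 0.09287376] [3.14028422e+00 2.10738079e-03 2.89039286e-01] [-0.88237853  0.67916763  0.67339076  1.94449837 -0.61998349  0.73727641
 -1.121498  ] 0.013438964998682813 59.990016147494316 [ 0.17497796 -0.51755957 -1.82229481] [-0.1460494   0.30221076  0.01828642]
[[ 327.5  116.4]
 [ 318.8 -203.5]
 [ 321.1  -78.2]] [[195.6 201.4]
 [177.7 151.9]
 [187.  162.4]]
```

View pics/w5.png

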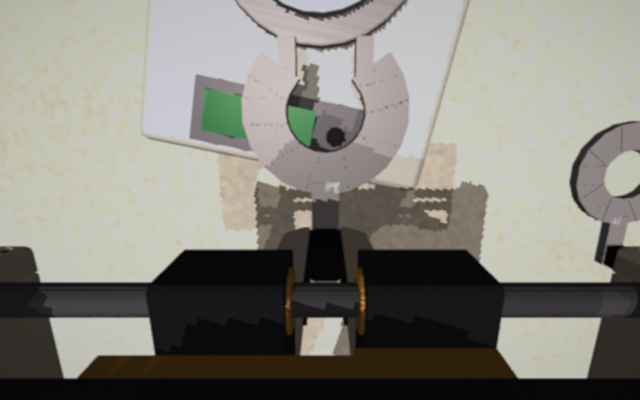

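View pics/t5.png

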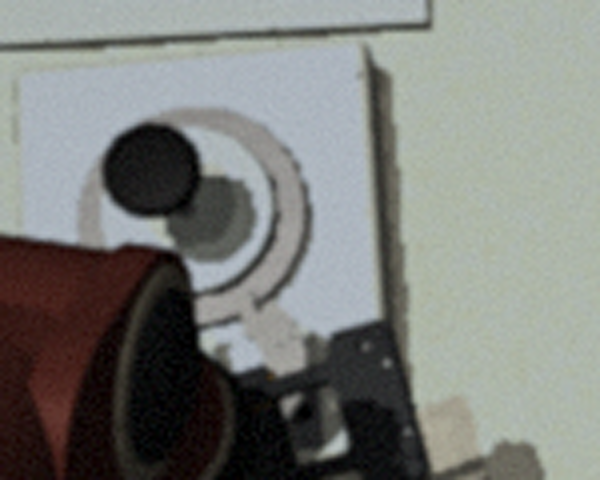

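In the wrist view the held ring is centred at about (326,112), level, with the gap facing up toward the disc. The disc's edge is at row 12 to 45. In the top crop the arm covers only the lower left. The rod should be 162 mm ahead of the TCP and about 3 mm to the left, so I'm sliding in.

{"api": "jog_arm", "payload": {
  "targets": [
    {"x": 0.6, "y": 0.4, "z": 0, "rx": 0, "ry": 0, "rz": 0, "hand": 0},
    {"x": 1.0, "y": 0.3, "z": 0, "rx": 0, "ry": 0, "rz": 0, "hand": 0},
    {"x": 1.0, "y": 0.3, "z": 0, "rx": 0, "ry": 0, "rz": 0, "hand": 0},
    {"x": 1.0, "y": 0.3, "z": 0, "rx": 0, "ry": 0, "rz": 0, "hand": 0},
    {"x": 1.0, "y": 0.3, "z": 0, "rx": 0, "ry": 0, "rz": 0, "hand": 0},
    {"x": 1.0, "y": 0.3, "z": 0, "rx": 0, "ry": 0, "rz": 0, "hand": 0},
    {"x": 1.0, "y": 0.3, "z": 0, "rx": 0, "ry": 0, "rz": 0, "hand": 0},
    {"x": 0.8, "y": 0.3, "z": 0, "rx": 0, "ry": 0, "rz": 0, "hand": 0},
    {"x": 0, "y": 0, "z": 0, "rx": 0, "ry": 0, "rz": 0, "hand": 0},
    {"x": 0, "y": 0, "z": 0, "rx": 0, "ry": 0, "rz": 0, "hand": 0}
  ]
}}

```text
clock: 7.9
tool_pos: [0.5521, 0.2361, 0.0934]
tool_rot: [-3.142, 0.001, 0.291]
ft_force: [-0.1, 0.2, -2.9]
width: 0.0135
grasp_force: 60.0
```

```bash
python3 - <<'E'
from plant import *
from h import *
p=read_camera("wrist");s=sense();print(s['clock'],s['tool_pos'],s['tool_rot'],s['grasp_force'],s['ft_force'],s['torque'])
t=read_camera("scene")
c,n=np.cos(s['tool_rot'][2]),np.sin(s['tool_rot'][2])
q=s['tool_pos']+np.array([.067*c,.067*n,0])
pts=np.array([[*q[:2],s['tool_pos'][2]+.004],[.632,.259,.131],[.632,.259,.119],[.632,.259,.062]]);print(proj(p,pts).round(1),proj(t,pts).round(1))
u=proj(t,pts)[1].astype(int)
b=cv2.resize(t["pixels"][u[1]-40:u[1]+50,u[0]-45:u[0]+45],(400,400),interpolation=cv2.INTER_CUBIC)
print("crop0",u-[45,40])
cv2.imwrite("pics/w6.png",np.hstack([p["pixels"][:400,120:520],b]))
import pickle;pickle.dump((p,t,s),open("in.pkl","wb"))
E
```

```text
7.95 [0.55181608 0.23601937 0.09342886] [-3.14151121e+00  1.15837335e-03  2.90358175e-01] 59.99054253101349 [-0.07141054 -1.13732368 -1.53506029] [-0.09716833  0.3147254   0.00415871]
[[325.  117.3]
 [327.6  73.5]
 [327.4  76.6]
 [326.7  86.3]] [[426.5 254. ]
 [430.  253.1]
 [428.8 255.8]
 [423.1 268.1]]
crop0 [385 213]
```

View pics/w6.png

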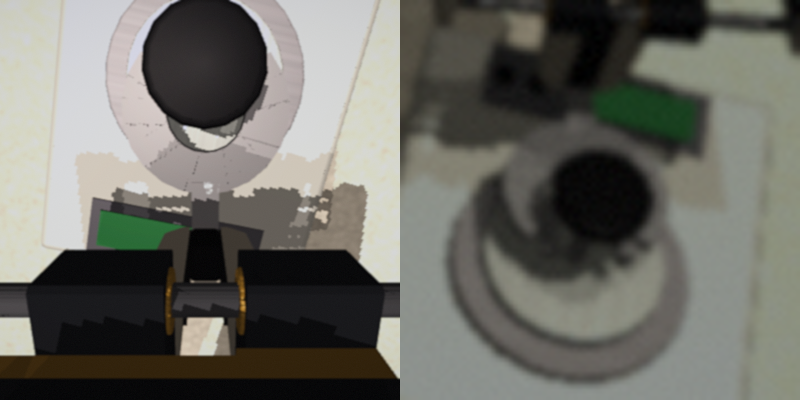

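In the wrist half the cap is centred at about (324,65) in full-picture pixels and covers the gap. The ring's hole bottom is at row 151. In the scene half the weight is under the cap, around the rod, with clear space. Next: the remaining offset, measured in one common frame.

```bash
python3 - <<'E'
from h import *
import pickle
p,t,s=pickle.load(open("in.pkl","rb"))
m=(p["pixels"][:200,200:450].max(2)<75).astype(np.uint8)
n,l,st,ce=cv2.connectedComponentsWithStats(cv2.morphologyEx(m,cv2.MORPH_OPEN,np.ones((9,9))))
i=1+st[1:,4].argmax();ct=max(cv2.findContours((l==i).astype(np.uint8),0,2)[0],key=len)
print(st[i],cv2.minEnclosingCircle(ct),cv2.fitEllipse(ct))
# hole edge in pre picture: dark-to-ring boundaries
pp,_,sp=pickle.load(open("pre.pkl","rb"))
for c in ((324.5,65.5),(324.5,67)):print("cap",ray(p,c,.131))
z=s['tool_pos'][2]+.004
for zz in (z-.002,z,z+.003):print("ring",ray(p,(325.8,111.8),zz))
zp=sp['tool_pos'][2]+.004
r=ray(pp,(325.8,111.8),zp);print("ring pre rel tcp",r-sp['tool_pos'],"seen size",329*.08/166, (np.asarray(pp['R'])@r+pp['t'])[2])
e=np.array([np.cos(.29),np.sin(.29)]);f=np.array([-e[1],e[0]])
d=ray(p,(324.5,65.8),.131)-ray(p,(325.8,111.8),z);print("to go fwd,left mm",1e3*d[:2]@e,1e3*d[:2]@f)
E
```

```text
[   63     0   124   129 12957] ((125.30110168457031, 61.98574447631836), 67.03398895263672) ((124.44854736328125, 61.57186508178711), (123.84927368164062, 133.1825408935547), 176.46688842773438)
cap [0.63430158 0.26088147 0.131     ]
cap [0.63380953 0.26073438 0.131     ]
ring [0.61853547 0.2555657  0.09542886]
ring [0.61854729 0.2555743  0.09742886]
ring [0.61856503 0.25558721 0.10042886]
ring pre rel tcp [0.06602374 0.02049755 0.004     ] seen size 0.15855421686746987 0.15624328840040155
to go fwd,left mm 16.511423633385515 0.5805354030089909
```

{"api": "jog_arm", "payload": {
  "targets": [
    {"x": 0.5, "y": 0.2, "z": 0, "rx": 0, "ry": 0, "rz": 0, "hand": 0},
    {"x": 0.7, "y": 0.2, "z": 0, "rx": 0, "ry": 0, "rz": 0, "hand": 0},
    {"x": 0.35, "y": 0.1, "z": 0, "rx": 0, "ry": 0, "rz": 0, "hand": 0},
    {"x": 0, "y": 0, "z": -0.8, "rx": 0, "ry": 0, "rz": 0, "hand": 0},
    {"x": 0, "y": 0, "z": -0.8, "rx": 0, "ry": 0, "rz": 0, "hand": 0},
    {"x": 0, "y": 0, "z": -0.5, "rx": 0, "ry": 0, "rz": 0, "hand": 0},
    {"x": 0, "y": 0, "z": 0, "rx": 0, "ry": 0, "rz": 0, "hand": 0},
    {"x": 0, "y": 0, "z": 0, "rx": 0, "ry": 0, "rz": 0, "hand": 0},
    {"x": 0, "y": 0, "z": 0, "rx": 0, "ry": 0, "rz": 0, "hand": 0}
  ]
}}

```text
clock: 8.9
tool_pos: [0.5681, 0.2412, 0.0729]
tool_rot: [3.142, -0.001, 0.29]
ft_force: [0.0, 0.5, -3.2]
width: 0.0137
grasp_force: 60.0
```

```bash
python3 - <<'E'
from plant import *
from h import *
p=read_camera("wrist");t=read_camera("scene");s=sense();print(s['clock'],s['tool_pos'],s['tool_rot'],s['grasp_force'],s['ft_force'],s['torque'])
pts=np.array([[.633,.2595,.131]]);print(proj(p,pts))
u=proj(t,pts)[0].astype(int)
b=cv2.resize(t["pixels"][u[1]-40:u[1]+50,u[0]-45:u[0]+45],(400,400),interpolation=cv2.INTER_CUBIC)
cv2.imwrite("pics/w7.png",np.hstack([p["pixels"][:400,120:520],b]))
E
```

```text
9.0 [0.56814673 0.24127906 0.07302153] [-3.14153094e+00 -7.95947530e-04  2.90587359e-01] 59.9905901402235 [ 0.45041766  0.3006802  -1.79819857] [-0.07575878  0.22284274  0.03493701]
[[328.28279901 118.5736296 ]]
```

View pics/w7.png

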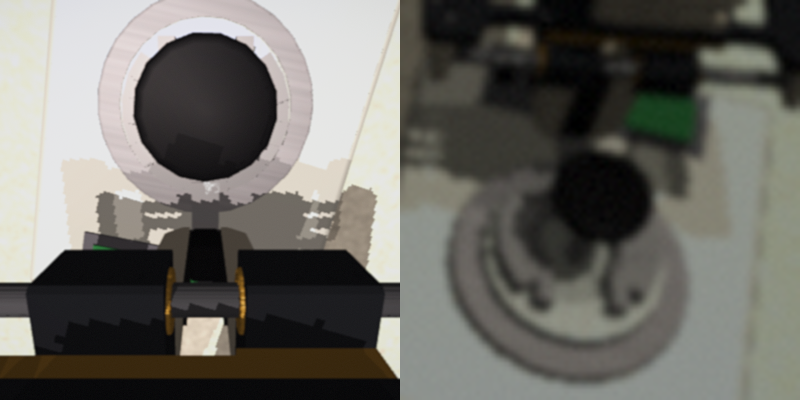

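The wrist half shows the cap centred at about (325.5,105), with the ring visible symmetrically to both sides (about columns 242 to 408). The scene half shows the C around the rod just above the disc, its prong tips at (540,300) and (640,295) in the crop.

```bash
python3 - <<'E'
from plant import *
from h import *
p=read_camera("wrist");s=sense()
C=-np.asarray(p['R']).T@p['t'];print(C-s['tool_pos'])
print("nadir",proj(p,np.array([[C[0],C[1],.06]])))
e=np.array([np.cos(.29),np.sin(.29)]);f=np.array([-e[1],e[0]])
# model silhouette of the cap in the picture, per candidate centre
th=np.linspace(0,6.28,60)
for fw in (.066,.068,.070,.072):
    c=s['tool_pos'][:2]+fw*e
    X=np.vstack([np.c_[c[0]+.024*np.cos(th),c[1]+.024*np.sin(th),0*th+z] for z in(.119,.131)])
    q=proj(p,X);print(fw,q.min(0).round(1),q.max(0).round(1))
r=ray(p,(325.8,111.8),s['tool_pos'][2]+.004)-s['tool_pos'];print("ring fwd,left",r[:2]@e*1e3,r[:2]@f*1e3)
E
```

```text
[0.06717393 0.02002939 0.16589489]
nadir [[325.0120535  109.96478235]]
0.066 [250.  42.] [399.8 195.6]
0.068 [249.6  34.7] [400.2 189.8]
0.07 [249.3  27.5] [400.6 184. ]
0.072 [248.9  20.1] [400.9 178.2]
ring fwd,left 69.24922854150229 -0.39223015674377804
```

The rod and the ring centre agree within about 1 mm. Now I lower gently.

{"api": "jog_arm", "payload": {
  "targets": [
    {"x": 0, "y": 0, "z": -0.3, "rx": 0, "ry": 0, "rz": 0, "hand": 0},
    {"x": 0, "y": 0, "z": -0.2, "rx": 0, "ry": 0, "rz": 0, "hand": 0},
    {"x": 0, "y": 0, "z": 0, "rx": 0, "ry": 0, "rz": 0, "hand": 0},
    {"x": 0, "y": 0, "z": 0, "rx": 0, "ry": 0, "rz": 0, "hand": 0}
  ]
}}

```text
clock: 9.45
tool_pos: [0.5678, 0.2412, 0.0675]
tool_rot: [-3.142, 0.0, 0.291]
ft_force: [-0.2, -1.2, -2.3]
width: 0.0135
grasp_force: 60.0
```

{"api": "jog_arm", "payload": {
  "targets": [
    {"x": 0, "y": 0, "z": -0.1, "rx": 0, "ry": 0, "rz": 0, "hand": 0},
    {"x": 0, "y": 0, "z": 0, "rx": 0, "ry": 0, "rz": 0, "hand": 0},
    {"x": 0, "y": 0, "z": 0, "rx": 0, "ry": 0, "rz": 0, "hand": 0}
  ]
}}

```text
clock: 9.75
tool_pos: [0.5679, 0.2412, 0.0667]
tool_rot: [-3.142, -0.0, 0.291]
ft_force: [-0.4, 0.0, -2.7]
width: 0.0135
grasp_force: 60.0
```

{"api": "jog_arm", "payload": {
  "targets": [
    {"x": 0, "y": 0, "z": -0.05, "rx": 0, "ry": 0, "rz": 0, "hand": 0},
    {"x": 0, "y": 0, "z": 0, "rx": 0, "ry": 0, "rz": 0, "hand": 0},
    {"x": 0, "y": 0, "z": 0, "rx": 0, "ry": 0, "rz": 0, "hand": 0}
  ]
}}

```text
clock: 10.05
tool_pos: [0.5679, 0.2412, 0.0663]
tool_rot: [-3.141, -0.0, 0.291]
ft_force: [-0.7, 0.0, -0.8]
width: 0.0134
grasp_force: 60.0
```

{"api": "jog_arm", "payload": {
  "targets": [
    {"x": 0, "y": 0, "z": -0.05, "rx": 0, "ry": 0, "rz": 0, "hand": 0},
    {"x": 0, "y": 0, "z": 0, "rx": 0, "ry": 0, "rz": 0, "hand": 0},
    {"x": 0, "y": 0, "z": 0, "rx": 0, "ry": 0, "rz": 0, "hand": 0}
  ]
}}

```text
clock: 10.35
tool_pos: [0.5679, 0.2413, 0.0663]
tool_rot: [-3.141, -0.0, 0.291]
ft_force: [-3.8, -0.6, 5.3]
width: 0.0136
grasp_force: 60.0
```

{"api": "jog_arm", "payload": {
  "targets": [
    {"x": 0, "y": 0, "z": 0.03, "rx": 0, "ry": 0, "rz": 0, "hand": 0},
    {"x": 0, "y": 0, "z": 0, "rx": 0, "ry": 0, "rz": 0, "hand": 0},
    {"x": 0, "y": 0, "z": 0, "rx": 0, "ry": 0, "rz": 0, "hand": 1.6},
    {"x": 0, "y": 0, "z": 0, "rx": 0, "ry": 0, "rz": 0, "hand": 2},
    {"x": 0, "y": 0, "z": 0, "rx": 0, "ry": 0, "rz": 0, "hand": 3},
    {"x": 0, "y": 0, "z": 0, "rx": 0, "ry": 0, "rz": 0, "hand": 5},
    {"x": 0, "y": 0, "z": 0, "rx": 0, "ry": 0, "rz": 0, "hand": 5},
    {"x": 0, "y": 0, "z": 0, "rx": 0, "ry": 0, "rz": 0, "hand": 5}
  ]
}}

```text
clock: 11.15
tool_pos: [0.568, 0.2413, 0.0659]
tool_rot: [3.142, -0.0, 0.291]
ft_force: [0.6, -0.2, -0.1]
width: 0.047
grasp_force: 0.0
```

```bash
python3 - <<'E'
from plant import *
from h import *
p=read_camera("wrist");s=sense();print(s['clock'],s['tool_pos'],s['width'],s['grasp_force'],s['ft_force'],s['torque'])
cv2.imwrite("pics/w8.png",p["pixels"])
E
```

```text
11.2 [0.56796544 0.24124306 0.06592281] 0.04827269399702995 0.0 [-0.46614382 -0.24403215  0.15681398] [-0.02458842  0.11977299  0.02034851]
```

Released, with no residual force. Retreating straight up and back.

{"api": "jog_arm", "payload": {
  "targets": [
    {"x": 0, "y": 0, "z": 1, "rx": 0, "ry": 0, "rz": 0, "hand": 5},
    {"x": 0, "y": 0, "z": 2, "rx": 0, "ry": 0, "rz": 0, "hand": 5},
    {"x": 0, "y": 0, "z": 3, "rx": 0, "ry": 0, "rz": 0, "hand": 5},
    {"x": 0, "y": 0, "z": 4, "rx": 0, "ry": 0, "rz": 0, "hand": 5},
    {"x": 0, "y": 0, "z": 3, "rx": 0, "ry": 0, "rz": 0, "hand": 5},
    {"x": -2, "y": -4, "z": 1, "rx": 0, "ry": 0, "rz": 0, "hand": 5},
    {"x": -2, "y": -4, "z": 0, "rx": 0, "ry": 0, "rz": 0, "hand": 5},
    {"x": -2, "y": -4, "z": 0, "rx": 0, "ry": 0, "rz": 0, "hand": 5},
    {"x": -1, "y": -4, "z": 0, "rx": 0, "ry": 0, "rz": 0, "hand": 5},
    {"x": 0, "y": -4, "z": 0, "rx": 0, "ry": 0, "rz": 0, "hand": 5}
  ]
}}

```text
clock: 12.2
tool_pos: [0.4963, 0.04, 0.2069]
tool_rot: [-3.14, -0.0, 0.291]
ft_force: [1.1, -0.5, 1.2]
width: 0.0501
grasp_force: 0.0
```

{"api": "jog_arm", "payload": {
  "targets": [
    {"x": 0, "y": -2, "z": 0, "rx": 0, "ry": 0, "rz": 0, "hand": 5},
    {"x": 0, "y": 0, "z": 0, "rx": 0, "ry": 0, "rz": 0, "hand": 5}
  ]
}}

```text
clock: 12.4
tool_pos: [0.4978, 0.0171, 0.2074]
tool_rot: [3.14, -0.002, 0.283]
ft_force: [0.2, 0.6, 0.1]
width: 0.0499
grasp_force: 0.0
```

```bash
python3 - <<'E'
from plant import *
from h import *
t=read_camera("top");c=read_camera("scene");s=sense();print(s['clock'],s['tool_pos'],s['ft_force'])
e=np.array([np.cos(.29),np.sin(.29)])
pts=np.array([[.632,.259,.131],[.632,.259,.07],[.632-.067*e[0],.259-.067*e[1],.096]])
print(proj(t,pts).round(1),proj(c,pts).round(1))
u=proj(c,pts)[1].astype(int);v=proj(t,pts)[1].astype(int)
f=lambda i,u:cv2.resize(i["pixels"][u[1]-45:u[1]+45,u[0]-45:u[0]+45],(400,400),interpolation=cv2.INTER_CUBIC)
cv2.imwrite("pics/fin.png",np.hstack([f(t,v),f(c,u)]));print(v-45,u-45)
E
```

```text
12.5 [0.49808714 0.02184618 0.20638712] [-0.55988704  0.76612347 -0.45899656]
[[177.7 151.9]
 [186.  161.2]
 [190.7 188.7]] [[430.  253.1]
 [423.9 266.4]
 [424.6 234.6]]
[140 116] [378 221]
```

View pics/fin.png

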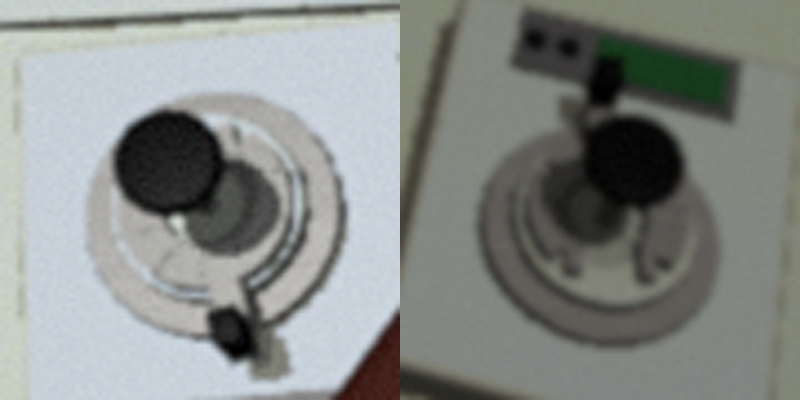

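Both views show the C lying flat on the disc, with an even white rim around it and the rod inside. The grip is at (230,330) in the left crop and the gripper is clear. Handing in.

```bash
python3 -c "
from plant import *
print(job_done())"
```

```text
the job is handed in; nothing more can be done
None
```

The large steel C-weight lies flat on the carrier's disc with the rod in the middle of its ring, released, and I handed the job in at about 12.5 s; the small weight and the ring weight were not touched.

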